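Reseat the half-shut rings of a lever arch job board

TASK

Two lever arch boards with job tags are screwed to the kindling bench; on one of them the lever was left part-way up, so its rings stand ajar. Lift that lever right up so that the rings swing wide open, then press it fully down so that they close properly, and let go. Leave the lever of the other board shut.

Things in the scene. Friction and masses are not known exactly. Their poses are not given: they have to be found in the camera images.
- order_hinge (a point): Middle of the lever's hinge, 34 mm above the bench, on the fixed brown wooden board (260 x 180 x 12 mm) whose lever stands part-way up. Axes: z up, y along the hinge; the shut lever points to -x; two posts, ring arches (80 mm apart in y, top 71 mm above the bench) and job tags lie to +x. Board from x -110 to 150 mm. As the lever rises the arches lean over to -x, staying under 80 mm.
- order_lever_end (a point): Centre of the lever's rolled steel free end, 90 mm from the hinge: a roll 14 mm in diameter, 26 mm long along y of order_hinge; the lever behind it is 23 mm wide, 5 mm thick. 34 mm above the bench (22 above the board) when shut, 123 mm when right up. Its flat ends can be pinched from above; it turns between the fingers as the lever swings.
- order_lever (a joint): Angle of that lever in rad: 0 = fully down, flat, rings shut; 1.4 = right up, rings wide open (both are stops). Starts at 0.4 to 0.8. Stiff hinge that stays where it is left; it takes about 2 to 3 N at the lever's end to lift it or press it down. The rings turn with it by 0.55 times its angle.
- other_lever (a joint): Angle of the lever of the other, identical board, whose lever lies flat and whose rings are shut: 0 = shut, 1.4 = right up. To be left shut.

How it is judged (in metres and radians):
On the way:
1. the lever is lifted right up, rings wide open (value of joint order_lever above 1.2 rad), for 0.2 s.
At the end, for the whole second after the job is handed in: After having been right up (over 1.2 rad), the lever lies pressed down within 0.15 rad of flat (about 13 mm at its end), which shuts the rings; the other board's lever lies within 0.15 rad of flat (value of joint each of order_lever, other_lever below 0.15 rad); the robot touches nothing.
It fails at once if the other board's lever is lifted (value of joint other_lever above 0.15 rad).
It also fails if it takes over 37 s, if anything falls off the work surface, if the arm or the gripper's body presses on something with over 40 N, if the wrist force passes 120 N, or if a joint passes its speed limit or range.

ROBOT

A 6-joint arm with a two-finger parallel gripper is mounted at the origin on the work surface. World frame = base frame: x ahead of the robot, y to its left, z up, the work surface at z = 0. Lengths are in mm, angles in degrees, forces in N, time in s.
With the tool pointing down it reaches from about 250 to 775 mm from the base axis. Payload 4 kg.
Tool frame: the origin (TCP) lies on the centre line of the jaws, within the pads' length; the fingertips stand 22 mm ahead of it and the grasp point (between the pads) lies 3 mm ahead of it (manip.tip_extent is the distance from the TCP to the fingertips, in mm); z points along the fingers, y is the line along which they close (so a half turn about z gives the same grasp; the last joint's range is limited). The gripper opens to 94 mm and grips with 3 to 60 N. Pads are 16 mm wide; open, the fingers measure 119 mm over their backs; the gripper's body (75 mm by 177 mm) begins 78 mm behind the grasp point.
Start: joints at [-76.496, 4.996, 78.535, -0, 96.463, -5.907], TCP at [182.794, -518.756, 193.306] pointing down, gripper open.
Joint ranges: [-177.83, 177.83], [-43.37, 116.18], [15.69, 146.23], [-61.86, 241.86], [9.47, 152.12], [-147.06, 147.06]. Speed limits (degrees/s): [159.86, 159.86, 180, 180, 180, 180].

INTERFACE

Orientations are given as [roll, pitch, yaw] about the fixed x, y, z axes, in that order (R = Rz(yaw) Ry(pitch) Rx(roll)).
In Python, from station import manip gives the robot as it stands.
- The arm moves only by the tool jog_arm, never from a script. Its arguments are lists of equal length, an entry for each row: "dp": the shift along the tool's x, y, z in m, a list of three; "rotation": the turn, a rotation vector about the tool's x, y, z in degrees, a list of three; "grip": the closure, from -1 (fully open) to 1 (shut), so that 0 is half open. In form: {"dp": [[tx, ty, tz], ...], "rotation": [[ax, ay, az], ...], "grip": [grip, ...]}. A call has 1 to 8 rows; each row shifts and turns the commanded pose from where the row before left it, along the tool's axes as they then stand; what a row does not reach is not made up. A row lasts 1/8 s, in which the tool goes at most 62.5 mm and 10.7 degrees, less where a joint would pass 70% of its speed; a pose out of reach is approached as far as the arm can. A call is refused whole if a number of a shift passes 0.0625 or a number of a turn 10.7, either way. A call with a gripper value outside its range is refused whole. The fingers move at their own pace and stop on an object; "newtons" is the grip in N (left out, the last holds). Time passes only in rows, so rows that do not move let the fingers close. It gives the time, the measured TCP pose, the force, the opening and the grip force at its end, in the units of the state.
- manip.read_state(): the state, without advancing time (a new reading comes with each control period).
- manip.grab_frame(name): name is "scene" or "top"; returns a dict with "color" (400x640x3 uint8, red, green, blue), "K" (3x3 intrinsics, pixels), "rvec" (rotation vector, rad) and "tvec" (3), from world to camera coordinates, as OpenCV has them. Camera axes: x right, y down, z forward; pixel columns grow to the right and rows downward; lengths in mm; the calibration is good to about 2 mm. A picture is of the moment at which its call begins. There is no depth.
- manip.hand_in(): hands the job in; it is judged then, once.
Trained networks look in the newest picture that a camera, given by its name, has taken for a name from the list of things; names that differ only in an ending like _2 or _b are one class to them, and where a whole thing is asked for, a point or a joint stands for the part that bears it (a point fixed in the world has none). Each returns a list of dicts, best first, with "confidence" (0 to 1); they miss things now and then, are a little off and sometimes report something else, mostly with a low value. They report only what shows in the picture. A call takes as long as a camera call.
- manip.find_in(camera, thing): "bbox" ([centre column, centre row, width, height] in pixels, round what is visible of it).
- manip.outline_of(camera, thing): "mask" (400x640 bool, what is visible of it) and "bbox" ([centre column, centre row, width, height] in pixels, round what is visible of it).
- manip.mark_of(camera, thing): "position" ([column, row] in pixels: a listed point, or the origin of a listed thing).
The state is a dict: "clock": time; "qpos": joint angles; "joint_vel": joint speeds; "joint_efforts": joint torques, N m; "ee_pos": TCP position; "orientation": TCP orientation; "contact_force": force on the tool from outside, world axes, zero at the start; "moment": the same for the moment, N m; "grip_width": finger opening in mm; "gripper_force": force on a finger pad.
Only numpy, scipy, OpenCV 4.12 (cv2) and the standard library are available. Lean on these libraries where they do the work, as an engineer would, in place of code of your own. Each camera call takes 0.05 s, during which the arm holds its last target. There are 200 camera calls.

## Working session

There is one attempt and no reset: what is moved stays moved. The work goes in short steps, Python scripts to look and compute and a tool call to move; the robot and the scene stay as the last step left them, time stands still between calls to the robot, and variables do not carry over. Pictures are saved under pics/ and viewed, at most 13 in all, crops included, and the job is handed in when it is done.

Besides the shell and the picture viewer there is one more tool, called as name(argument=value, ...), one argument or row to a line, values as JSON. jog_arm: Moves the arm, as the interface text tells. Its arguments: {"type":"object","properties":{"dp":{"type":"array"},"rotation":{"type":"array"},"grip":{"type":"array"},"newtons":{"type":"number"}},"required":["dp","rotation","grip"]}

```bash
mkdir -p pics; cat > h.py <<'E'
from station import manip
import numpy as np, cv2
def ray(f,p):
    R=cv2.Rodrigues(np.array(f["rvec"],float))[0];t=np.array(f["tvec"],float).reshape(3)
    u=cv2.undistortPoints(np.array([[p]],float),np.array(f["K"],float),None)[0,0]
    return -R.T@t, R.T@np.array([u[0],u[1],1])
def atz(f,p,z):
    c,d=ray(f,p); return c+d*(z-c[2])/d[2]
def tri(rs):
    A=0;b=0
    for c,d in rs:
        d=d/np.linalg.norm(d);P=np.eye(3)-np.outer(d,d);A=A+P;b=b+P@c
    return np.linalg.solve(A,b)
E
python3 - <<'E'
from h import *
np.set_printoptions(precision=1,suppress=True)
for c in("scene","top"):
    f=manip.grab_frame(c);cv2.imwrite(f"pics/{c}0.png",f["color"][:,:,::-1])
    print(c,ray(f,(320,200))[0])
    for n,z in(("order_hinge",34),("order_lever_end",80)):
        for m in manip.mark_of(c,n): print(n,m["position"],m["confidence"],atz(f,m["position"],z))
    for n in("order_lever","other_lever"):
        print(n,[(m["bbox"],m["confidence"]) for m in manip.find_in(c,n)])
E
```

```text
scene [1151.6   66.7  493.2]
order_hinge [173.4, 217.0] 0.75 [ 565.3 -228.8   34. ]
order_lever_end [181.5, 171.8] 0.87 [ 492.7 -233.2   80. ]
order_lever [([177.1, 189.1, 21.8, 51.1], 0.62)]
other_lever [([413.6, 205.4, 18.9, 32.1], 0.68)]
top [491.4 -25.4 998.6]
order_hinge [425.9, 182.6] 0.78 [ 573.5 -226.3   34. ]
order_lever_end [432.6, 217.8] 0.85 [ 500.2 -230.1   80. ]
order_lever [([430.2, 205.3, 24.0, 41.2], 0.84)]
other_lever [([232.6, 220.2, 16.9, 45.0], 0.61)]
```

View pics/scene0.png

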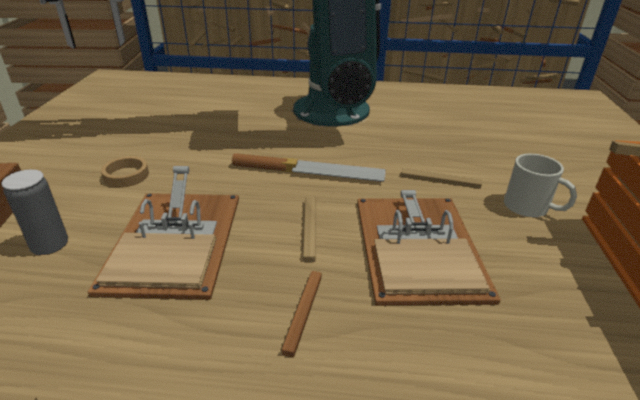

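View pics/top0.png

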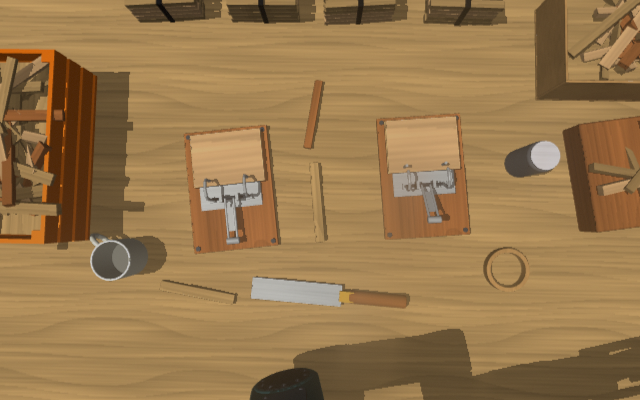

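The pictures show the ajar lever on the board at y≈-230 (top: end at about 433,218; scene: 181,171). The other lever lies flat (top: 233,239). Next I'll work out the geometry.

```bash
python3 - <<'E'
from h import *
np.set_printoptions(precision=1,suppress=True)
fs={c:manip.grab_frame(c) for c in("scene","top")}
pts={n:tri([ray(f,manip.mark_of(c,n)[0]["position"]) for c,f in fs.items()]) for n in("order_hinge","order_lever_end")}
print(pts)
f=fs["top"]
C=[atz(f,p,12) for p in((377,117),(460,114),(470,235),(385,239))]
for c in C: print(c)
x=(C[0]+C[1]-C[2]-C[3])/2;print("yaw",np.degrees(np.arctan2(x[1],x[0])),np.linalg.norm(x))
u=x/np.linalg.norm(x);ctr=sum(C)/4;h=ctr-20*u;h[2]=34;print("hinge from board",h)
s=manip.read_state();print(s["ee_pos"],s["orientation"],s["clock"])
e=pts["order_lever_end"]
for hh in(h,pts["order_hinge"]):
    d=e-hh; print("along",-d@u,"side",d@np.array([-u[1],u[0],0]),"ang",np.arctan2(e[2]-34,-(d*[1,1,0])@u), np.arcsin((e[2]-34)/90))
E
```

```text
{'order_hinge': array([ 570.5, -223.7,   38.8]), 'order_lever_end': array([ 493.9, -230.7,   86.4])}
[ 715.1 -125.7   12. ]
[ 724.1 -303.4   12. ]
[ 466. -324.   12.]
[ 454.4 -145.1   12. ]
yaw 4.4084380639567255 260.21309630927897
hinge from board [ 570.  -226.1   34. ]
[ 182.8 -518.8  193.3] [180.    0.   19.4] 0.8
along 76.25531802321842 side 1.2100289682723129 ang 0.6018261162873919 0.6211006239026235
along 76.93433175715177 side -1.0930133486413307 ang 0.5976956062334022 0.6211006239026235
```

jog_arm(
  dp=[
    [0, 0, 0],
    [0, 0, 0],
    [0.042, -0.033, 0],
    [0.042, -0.033, 0],
    [0.042, -0.033, 0],
    [0.042, -0.033, 0],
    [0.042, -0.033, 0],
    [0.042, -0.033, 0],
  ],
  rotation=[
    [0, 0, 7.5],
    [0, 0, 7.5],
    [0, 0, 0],
    [0, 0, 0],
    [0, 0, 0],
    [0, 0, 0],
    [0, 0, 0],
    [0, 0, 0],
  ],
  grip=[0, 0, 0, 0, 0, 0, 0, 0],
  newtons=25,
)

```text
clock: 1.8
ee_pos: [419.9, -300.7, 193.5]
orientation: [180.0, -0.0, 4.4]
contact_force: [0.2, -0.5, -0.4]
grip_width: 46.9
gripper_force: 0.0
```

jog_arm(
  dp=[
    [0.04, -0.033, 0.01],
    [0.04, -0.032, 0.02],
    [0, 0, 0.02],
    [0, 0, 0],
  ],
  rotation=[
    [0, 0, 0],
    [0, 0, 0],
    [0, 0, 0],
    [0, 0, 0],
  ],
  grip=[0, 0, 0, 0],
)

```text
clock: 2.3
ee_pos: [492.8, -229.8, 141.2]
orientation: [-179.9, 0.2, 4.5]
contact_force: [-0.7, -0.7, -1.5]
grip_width: 46.9
gripper_force: 0.0
```

```bash
python3 - <<'E'
from h import *
np.set_printoptions(precision=1,suppress=True)
f=manip.grab_frame("scene");cv2.imwrite("pics/s1.png",cv2.resize(f["color"][100:300,80:340,::-1],None,fx=3,fy=3))
print([(m["position"],m["confidence"]) for m in manip.mark_of("scene","order_lever_end")])
print(manip.read_state())
E
```

```text
[([180.7, 170.3], 0.61)]
{'clock': 2.4, 'qpos': array([-31.1,   5.2,  83.9,  -0. ,  90.8,  54.5]), 'joint_vel': array([-0.7, -0.8, -1.1,  0. , -0.2, -0. ]), 'joint_efforts': array([  0.4, -33. , -29.2,   0.1,  -0. ,  -0. ]), 'ee_pos': array([ 493.6, -231.4,  143.8]), 'orientation': array([180. ,  -0. ,   4.4]), 'contact_force': array([-0.4, -0.1, -0.8]), 'moment': array([-0., -0.,  0.]), 'gripper_force': 0.0, 'grip_width': 47.285184020677136}
```

View pics/s1.png

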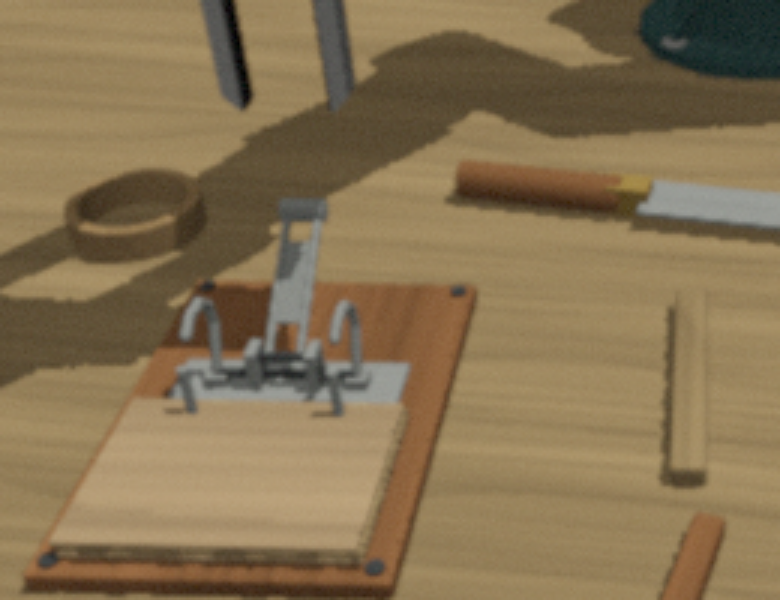

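The open fingers stand over the roll (crop: tips at about 240/338,105; roll at 303,208) and line up sideways, so I'll descend and pinch.

jog_arm(
  dp=[
    [0, 0, 0.02],
    [0, 0, 0.02],
    [0, 0, 0.011],
    [0, 0, 0],
  ],
  rotation=[
    [0, 0, 0],
    [0, 0, 0],
    [0, 0, 0],
    [0, 0, 0],
  ],
  grip=[0, 0, 0, 0],
)

```text
clock: 2.9
ee_pos: [493.2, -231.4, 92.3]
orientation: [-180.0, 0.0, 4.4]
contact_force: [-0.3, 0.1, -0.3]
grip_width: 46.9
gripper_force: 0.0
```

jog_arm(
  dp=[
    [0, 0, 0],
    [0, 0, 0],
    [0, 0, 0],
    [0, 0, 0],
    [0, 0, 0],
  ],
  rotation=[
    [0, 0, 0],
    [0, 0, 0],
    [0, 0, 0],
    [0, 0, 0],
    [0, 0, 0],
  ],
  grip=[1, 1, 1, 1, 1],
)

```text
clock: 3.52
ee_pos: [493.6, -231.0, 92.3]
orientation: [180.0, -0.0, 4.4]
contact_force: [-0.2, 0.2, 0.2]
grip_width: 1.5
gripper_force: 0.0
```

```bash
python3 - <<'E'
from h import *
f=manip.grab_frame("scene");cv2.imwrite("pics/s2.png",cv2.resize(f["color"][100:250,100:290,::-1],None,fx=4,fy=4))
s=manip.read_state();print(s["ee_pos"],s["contact_force"],s["grip_width"],s["gripper_force"])
E
```

```text
[ 493.59710142 -230.97994143   92.30118808] [ 0.27732405 -0.57535326  0.15698949] 0.3995140533350316 0.0
```

View pics/s2.png

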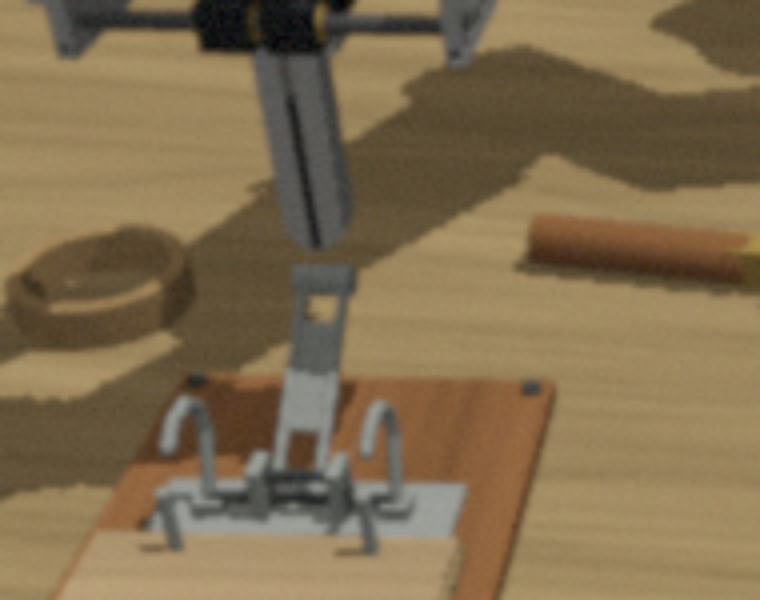

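```bash
python3 - <<'E'
from h import *
print(manip.tip_extent)
for c in("scene","top"):
    f=manip.grab_frame(c)
    P=np.array([[493.6,-231,70.3],[493.6,-231,92.3],[493.9,-230.7,86.4],[570,-226,34]])
    print(c,cv2.projectPoints(P,np.array(f["rvec"],float),np.array(f["tvec"],float),np.array(f["K"],float),None)[0].reshape(-1,2).round(1).tolist())
    print([(m["position"],m["confidence"]) for m in manip.mark_of(c,"order_lever_end")])
cv2.imwrite("pics/t3.png",cv2.resize(f["color"][130:270,340:520,::-1],None,fx=4,fy=4))
E
```

```text
22.0
scene [[183.4, 176.8], [181.5, 166.1], [182.1, 169.1], [174.0, 218.8]]
[([179.4, 170.2], 0.57)]
top [[432.0, 221.2], [434.5, 221.2], [433.6, 221.0], [425.8, 184.3]]
[]
```

View pics/t3.png

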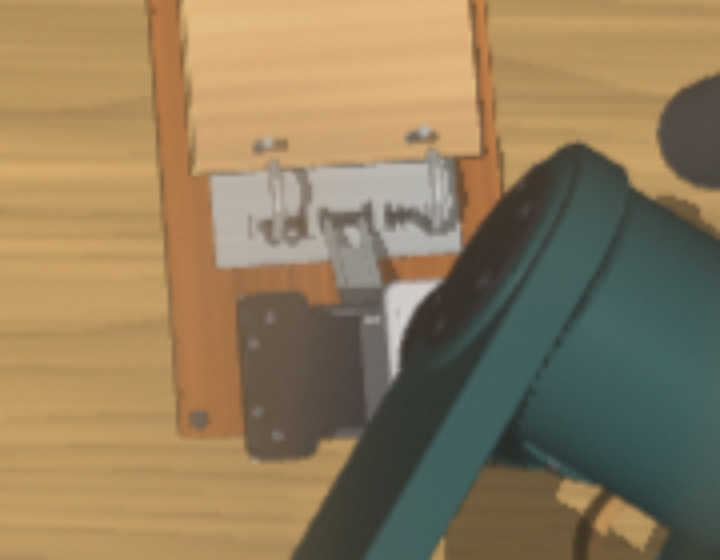

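```bash
python3 - <<'E'
from h import *
a=cv2.imread("pics/top0.png")[170:250,395:475]; f=manip.grab_frame("top"); b=f["color"][170:250,395:475,::-1]
cv2.imwrite("pics/t4.png",np.hstack([cv2.resize(x,None,fx=5,fy=5,interpolation=cv2.INTER_NEAREST) for x in(a,b)]))
print(manip.read_state()["ee_pos"], manip.read_state()["clock"])
E
```

```text
[ 493.57972077 -230.99435708   92.26696902] 3.825
```

View pics/t4.png

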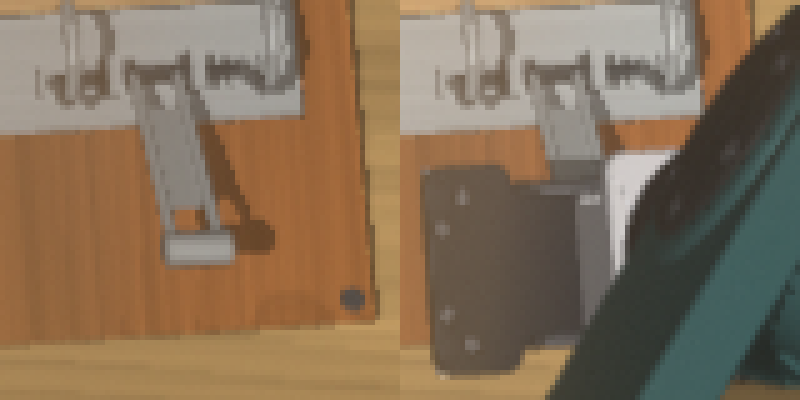

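The fingers closed above the roll. In the scene view the tips are at row 161 and the roll at row 169.5, and in the top view the gripper sits a few mm too far toward -x. So the gripper stands about 30 mm higher than the readings imply. I'll open, shift and go lower, then check.

jog_arm(
  dp=[
    [0, 0, 0],
    [0, 0, 0],
    [0, 0, 0],
    [0.006, -0.001, 0],
    [0, 0, 0.01],
    [0, 0, 0.01],
    [0, 0, 0],
  ],
  rotation=[
    [0, 0, 0],
    [0, 0, 0],
    [0, 0, 0],
    [0, 0, 0],
    [0, 0, 0],
    [0, 0, 0],
    [0, 0, 0],
  ],
  grip=[0, 0, 0, 0, 0, 0, 0],
)

```text
clock: 4.7
ee_pos: [498.4, -228.9, 70.4]
orientation: [-179.9, 0.2, 4.4]
contact_force: [-0.1, 0.7, 1.0]
grip_width: 47.2
gripper_force: 0.0
```

```bash
python3 - <<'E'
from h import *
f=manip.grab_frame("scene");cv2.imwrite("pics/s5.png",cv2.resize(f["color"][100:250,100:290,::-1],None,fx=4,fy=4))
s=manip.read_state();print(s["ee_pos"],s["contact_force"],s["grip_width"],s["gripper_force"])
E
```

```text
[ 498.83560163 -229.18978623   71.16996466] [ 0.0909975  -0.84899906  0.13795769] 47.35795405219564 0.0
```

View pics/s5.png

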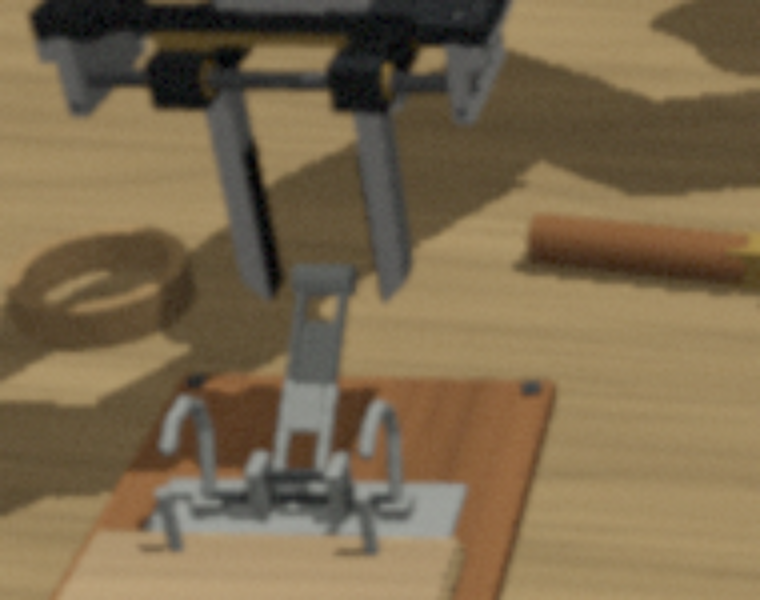

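The fingers now straddle the roll (crop: tips at 270/385,297; roll at 325,278). I'll go 5 mm lower and pinch.

jog_arm(
  dp=[
    [0, 0, 0.005],
    [0, 0, 0],
    [0, 0, 0],
    [0, 0, 0],
    [0, 0, 0],
    [0, 0, 0],
  ],
  rotation=[
    [0, 0, 0],
    [0, 0, 0],
    [0, 0, 0],
    [0, 0, 0],
    [0, 0, 0],
    [0, 0, 0],
  ],
  grip=[0, 1, 1, 1, 1, 1],
  newtons=25,
)

```text
clock: 5.5
ee_pos: [499.8, -231.9, 67.6]
orientation: [179.7, -0.0, 4.4]
contact_force: [-0.2, -5.5, -3.0]
grip_width: 25.8
gripper_force: 25.0
```

jog_arm(
  dp=[
    [0.0043, 0, -0.0052],
    [0.0043, 0, -0.0052],
    [0.005, 0, -0.0045],
    [0.005, 0, -0.0045],
    [0, 0, 0],
  ],
  rotation=[
    [0, 0, 0],
    [0, 0, 0],
    [0, 0, 0],
    [0, 0, 0],
    [0, 0, 0],
  ],
  grip=[1, 1, 1, 1, 1],
)

```text
clock: 6.12
ee_pos: [517.8, -230.4, 86.3]
orientation: [179.8, 0.1, 4.4]
contact_force: [1.0, -5.7, -3.2]
grip_width: 25.6
gripper_force: 25.0
```

```bash
python3 - <<'E'
from h import *
f=manip.grab_frame("scene");cv2.imwrite("pics/s6.png",cv2.resize(f["color"][100:250,100:290,::-1],None,fx=4,fy=4))
s=manip.read_state();print(s["ee_pos"],s["contact_force"],s["grip_width"],s["gripper_force"])
E
```

```text
[ 517.83055951 -230.37863318   86.24200846] [-0.03005556 -5.36173026 -2.42789174] 25.78819090638539 24.99923676252365
```

View pics/s6.png

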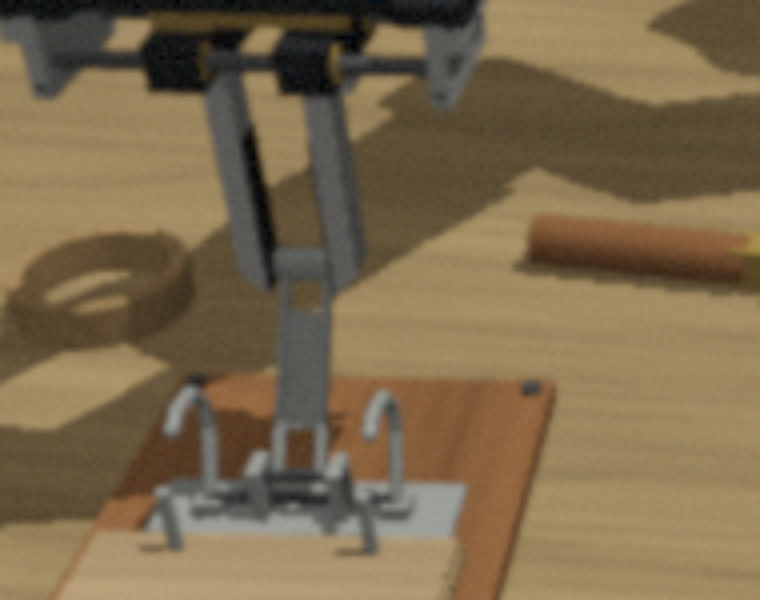

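The roll (crop 303,262) is held between the fingers and the lever rises with it. I'll continue up the arc.

jog_arm(
  dp=[
    [0.0056, 0, -0.0037],
    [0.0056, 0, -0.0036],
    [0.006, 0, -0.0028],
    [0.0062, 0, -0.0028],
    [0.006, 0, -0.0018],
    [0.006, 0, -0.0016],
    [0, 0, 0],
    [0, 0, 0],
  ],
  rotation=[
    [0, 0, 0],
    [0, 0, 0],
    [0, 0, 0],
    [0, 0, 0],
    [0, 0, 0],
    [0, 0, 0],
    [0, 0, 0],
    [0, 0, 0],
  ],
  grip=[1, 1, 1, 1, 1, 1, 1, 1],
)

```text
clock: 7.18
ee_pos: [552.4, -227.5, 102.6]
orientation: [179.8, 0.1, 4.4]
contact_force: [-1.5, -4.7, -2.7]
grip_width: 25.8
gripper_force: 25.0
```

```bash
python3 - <<'E'
from h import *
f=manip.grab_frame("scene");cv2.imwrite("pics/s7.png",cv2.resize(f["color"][100:250,100:290,::-1],None,fx=4,fy=4))
print(manip.mark_of("scene","order_lever_end"))
for a in(1.1,1.2,1.3,1.4):
    P=np.array([[571-90*np.cos(a)*.997,-226-90*np.cos(a)*.077,34+90*np.sin(a)]])
    print(a,cv2.projectPoints(P,np.array(f["rvec"],float),np.array(f["tvec"],float),np.array(f["K"],float),None)[0].ravel().round(1))
s=manip.read_state();print(s["ee_pos"],s["contact_force"],s["grip_width"],s["gripper_force"])
E
```

```text
[{'position': [168.4, 166.6], 'confidence': 0.84}]
1.1 [172.9 165.8]
1.2 [171.1 166.4]
1.3 [169.3 167.5]
1.4 [167.5 169.2]
[ 552.41172572 -227.53692767  102.64086768] [-0.17335276 -5.02920399 -2.06534627] 25.529369051676273 24.999227821826935
```

View pics/s7.png

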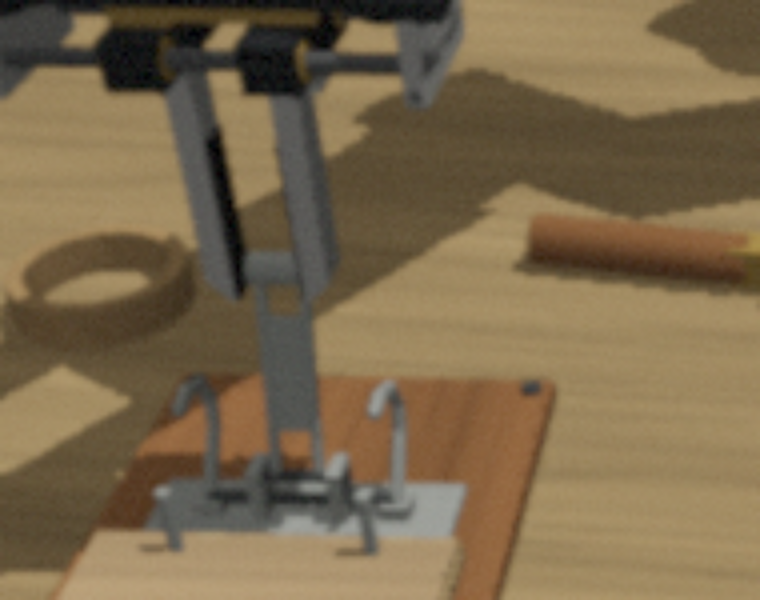

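jog_arm(
  dp=[
    [0.004, 0, -0.0008],
    [0.004, 0, -0.0006],
    [0, 0, 0],
    [0, 0, 0],
  ],
  rotation=[
    [0, 0, 0],
    [0, 0, 0],
    [0, 0, 0],
    [0, 0, 0],
  ],
  grip=[1, 1, 1, 1],
)

```text
clock: 7.78
ee_pos: [560.2, -226.9, 104.1]
orientation: [179.8, 0.1, 4.3]
contact_force: [-2.0, -3.9, -1.1]
grip_width: 25.6
gripper_force: 25.0
```

jog_arm(
  dp=[
    [0.004, 0, -0.0004],
    [0.004, 0, 0],
    [0, 0, 0],
    [0, 0, 0],
  ],
  rotation=[
    [0, 0, 0],
    [0, 0, 0],
    [0, 0, 0],
    [0, 0, 0],
  ],
  grip=[1, 1, 1, 1],
)

```text
clock: 8.28
ee_pos: [563.6, -226.6, 104.4]
orientation: [179.9, 0.7, 4.3]
contact_force: [-13.1, -4.5, 3.3]
grip_width: 25.6
gripper_force: 25.0
```

```bash
python3 - <<'E'
from h import *
f=manip.grab_frame("scene");cv2.imwrite("pics/s8.png",cv2.resize(f["color"][100:250,100:290,::-1],None,fx=4,fy=4))
print(manip.mark_of("scene","order_lever_end"))
s=manip.read_state();print(s["ee_pos"],s["contact_force"],s["moment"],s["grip_width"],s["gripper_force"])
E
```

```text
[{'position': [166.3, 167.7], 'confidence': 0.79}]
[ 563.57690881 -226.62368262  104.48074644] [-12.92433633  -4.68900452   3.80491462] [-0.88560716  2.57712609  0.12154976] 25.259037106822962 24.980083107948303
```

The lever is at its upper stop (13 N in -x). Now back down the arc.

jog_arm(
  dp=[
    [-0.005, 0, 0],
    [-0.013, 0, 0.0033],
    [-0.0125, 0, 0.0052],
    [-0.0115, 0, 0.007],
    [-0.0103, 0, 0.0086],
    [-0.0089, 0, 0.0101],
    [0, 0, 0],
    [0, 0, 0],
  ],
  rotation=[
    [0, 0, 0],
    [0, 0, 0],
    [0, 0, 0],
    [0, 0, 0],
    [0, 0, 0],
    [0, 0, 0],
    [0, 0, 0],
    [0, 0, 0],
  ],
  grip=[1, 1, 1, 1, 1, 1, 1, 1],
)

```text
clock: 9.38
ee_pos: [507.5, -231.2, 72.0]
orientation: [179.7, 0.0, 4.4]
contact_force: [-3.6, -5.5, 3.0]
grip_width: 25.5
gripper_force: 25.0
```

jog_arm(
  dp=[
    [-0.0073, 0, 0.0113],
    [-0.0055, 0, 0.0123],
    [-0.0037, 0, 0.013],
    [-0.0017, 0, 0.009],
    [0, 0, 0],
    [0, 0, 0],
  ],
  rotation=[
    [0, 0, 0],
    [0, 0, 0],
    [0, 0, 0],
    [0, 0, 0],
    [0, 0, 0],
    [0, 0, 0],
  ],
  grip=[1, 1, 1, 1, 1, 1],
)

```text
clock: 10.12
ee_pos: [490.2, -232.6, 25.5]
orientation: [179.7, -0.1, 4.4]
contact_force: [-1.6, -6.5, -1.6]
grip_width: 25.5
gripper_force: 25.0
```

```bash
python3 - <<'E'
from h import *
f=manip.grab_frame("scene");cv2.imwrite("pics/s9.png",cv2.resize(f["color"][100:250,100:290,::-1],None,fx=4,fy=4))
print(manip.mark_of("scene","order_lever_end"))
E
```

```text
[{'position': [185.9, 184.7], 'confidence': 0.77}]
```

View pics/s9.png

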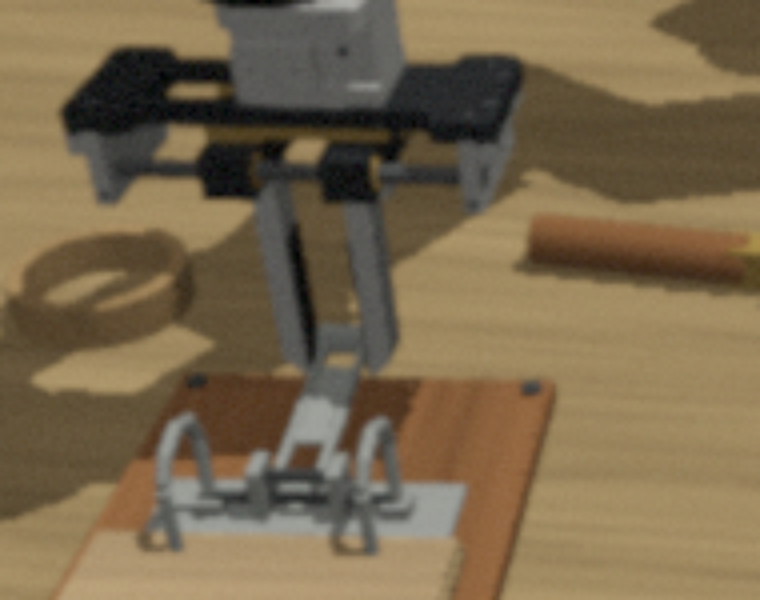

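jog_arm(
  dp=[
    [-0.0005, 0, 0.005],
    [0, 0, 0.005],
    [0, 0, 0.002],
    [0, 0, 0],
  ],
  rotation=[
    [0, 0, 0],
    [0, 0, 0],
    [0, 0, 0],
    [0, 0, 0],
  ],
  grip=[1, 1, 1, 1],
)

```text
clock: 10.72
ee_pos: [489.9, -232.7, 14.3]
orientation: [179.7, -0.1, 4.4]
contact_force: [-1.7, -5.9, 2.1]
grip_width: 25.2
gripper_force: 25.0
```

```bash
python3 - <<'E'
from h import *
f=manip.grab_frame("scene")
print([(m["position"],m["confidence"]) for m in manip.mark_of("scene","order_lever_end")])
for a in(0,.1,.2,.3):
  for hx in (571,575):
    P=np.array([[hx-90*np.cos(a)*.997,-226-90*np.cos(a)*.077,34+90*np.sin(a)]])
    print(a,hx,cv2.projectPoints(P,np.array(f["rvec"],float),np.array(f["tvec"],float),np.array(f["K"],float),None)[0].ravel().round(1))
E
```

```text
[]
0 571 [187.6 190. ]
0 575 [186.8 191.1]
0.1 571 [186.8 186. ]
0.1 575 [186.1 187.2]
0.2 571 [185.9 182.3]
0.2 575 [185.2 183.5]
0.3 571 [184.9 178.9]
0.3 575 [184.1 180.1]
```

jog_arm(
  dp=[
    [0, 0, 0.003],
    [0, 0, 0.002],
    [0, 0, 0],
  ],
  rotation=[
    [0, 0, 0],
    [0, 0, 0],
    [0, 0, 0],
  ],
  grip=[1, 1, 1],
)

```text
clock: 11.2
ee_pos: [490.5, -232.8, 12.8]
orientation: [179.7, -0.2, 4.4]
contact_force: [-6.3, -2.7, 15.1]
grip_width: 24.9
gripper_force: 25.0
```

At the stop (15 N). I'll unload, let go and retreat straight up.

jog_arm(
  dp=[
    [0, 0, -0.0035],
    [0, 0, 0],
    [0, 0, 0],
    [0, 0, 0],
    [0, 0, -0.02],
    [0, 0, -0.04],
    [0, 0, -0.05],
    [0, 0, 0],
  ],
  rotation=[
    [0, 0, 0],
    [0, 0, 0],
    [0, 0, 0],
    [0, 0, 0],
    [0, 0, 0],
    [0, 0, 0],
    [0, 0, 0],
    [0, 0, 0],
  ],
  grip=[1, 0, 0, 0, 0, 0, 0, 0],
)

```text
clock: 12.2
ee_pos: [492.4, -231.5, 126.6]
orientation: [179.7, -0.5, 4.4]
contact_force: [-0.6, -0.4, 0.3]
grip_width: 47.1
gripper_force: 0.0
```

```bash
python3 - <<'E'
from h import *
f=manip.grab_frame("scene");cv2.imwrite("pics/s10.png",f["color"][90:310,80:520,::-1])
print([(m["position"],m["confidence"]) for m in manip.mark_of("scene","order_lever_end")])
s=manip.read_state();print(s["ee_pos"],s["contact_force"],s["grip_width"],s["clock"])
E
```

```text
[([187.1, 188.1], 0.8)]
[ 489.65452179 -230.02370898  121.42648533] [-0.85428546  0.2373939  -1.38909724] 46.94174735050509 12.3
```

View pics/s10.png

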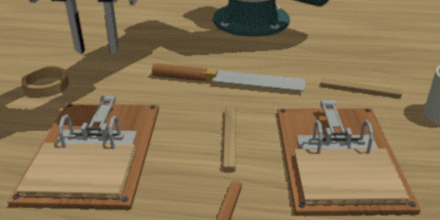

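The crop shows the fingers well clear. The job board's lever lies flat with its rings shut (end at 187,188 in the full picture, where flat should be about 187,190), just like the other board. I'm handing in.

```bash
python3 -c "
from station import manip
print(manip.hand_in())"
```

```text
the job is handed in; nothing more can be done
None
```

I lifted the ajar lever to its upper stop, pressed it down to its lower stop and let go. The last picture shows its rings shut and the other board's lever still flat. The job was handed in at about 12.3 s, and the hand-in returned no verdict.

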